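Square the block blanks and hold the chest's sprung lid

TASK

First tap the four stacked plywood blanks on the fenced tray until their edges are flush all round, leaving them stacked on the tray. Then take the block chest's sprung lid by its lift bar or edge, raise it past its balance point without letting it fly open against its stop or slam shut, bring it back to just below the balance point and finish still holding it there, so that I can slide the blanks in. Leave the other things on the table where they are.

Things in the scene. Friction and masses are not known exactly. Their poses are not given: they have to be found in the camera images.
- chest: Fixed open plywood chest, 200 (x) x 220 (y) x 90 mm high, walls 10 mm. Origin: centre of its underside on the table; x points from the lift-bar side to the hinge side (away from the robot, give or take its yaw), z up. The lid closes its top.
- hinge (a point): Midpoint of the lid's hinge axis, on the chest's far top rim: 100 mm along the chest's x, 90 mm above the table. The hinge axis runs along the chest's y.
- lid_angle (a joint): Opening angle of the sprung lid (plywood, 200 x 220 x 14 mm), rad: 0 shut, grows as the bar side rises, stop at 1.65. Balance point at 0.90 rad (52 degrees above shut): below it the lid falls shut by itself, above it the springs throw it open. About 1.5 N up at the bar starts it from shut, under 0.7 N near balance. Just below means 0.04 to 0.26 rad below balance.
- lid: The sprung lid, 200 x 220 x 14 mm plywood, 0.9 kg, with a steel lift bar: a bow handle in the plane of the lid on its robot-side edge. Origin: on the hinge axis (same place as point hinge); x along the lid towards the hinge side, y along the hinge axis; turns with the lid.
- bar_mid (a point): Middle of the bar's round rod: 14 mm thick, 140 mm long along the chest's y; shut: 250 mm from the hinge towards the robot, 7 mm above the hinge, 97 mm above the table, with nothing below. Clear space 43 mm between rod and lid edge, 122 mm between its two arms: a finger fits in from above. Held between the fingers, the rod can turn in the grip as the lid swings.
- tray: Fixed tray: 170 (x) x 130 (y) x 6 mm slab with an L of two fences, 10 mm thick, tops 30 mm above the table. Origin: centre of its underside. Inner faces: far fence x = +65 mm, side fence y = -45 mm (tray frame); the -x and +y sides are open. The blanks lie on the slab about its centre, long side along tray x. The stack may be squared anywhere on the tray.
- blank0: Lowest 6 mm plywood printing blank, 100 x 60 x 6 mm, 50 g, loose. Origin: centre of its underside; x along its 100 mm length, y along its 60 mm width, z up. 
- blank1: Second 6 mm plywood printing blank, 100 x 60 x 6 mm, 50 g, loose. Origin: centre of its underside; x along its 100 mm length, y along its 60 mm width, z up. 
- blank2: Third 6 mm plywood printing blank, 100 x 60 x 6 mm, 50 g, loose. Origin: centre of its underside; x along its 100 mm length, y along its 60 mm width, z up. 
- blank3: Top 6 mm plywood printing blank, 100 x 60 x 6 mm, 50 g, loose. Origin: centre of its underside; x along its 100 mm length, y along its 60 mm width, z up. The stack of four is 24 mm high; at the start its blanks stick out by 4 to 9 mm and are turned by up to 0.06 rad. They slide on one another and the slab; sliding them takes 2 to 5 N, pushing them home 10 to 15 N.
- bottle: Bystander: small clear bottle with a white cap, 48 mm across, 140 mm high. Origin: centre of its underside.
- phone: Bystander: black phone lying flat, 150 x 72 x 9 mm. Origin: centre of its underside.
- tape: Bystander: roll of tape lying flat, 100 mm across, 24 mm high. Origin: centre of its underside.
- earbud_case: Bystander: grey earbud case, 55 x 45 x 25 mm, between the tray and the chest. Origin: centre of its underside.
- brush: Bystander: brush, 150 mm long, lying between the tray and the chest, nearer the robot, along its x. Origin: on the table under its middle.
- baren: Bystander: baren, a 120 mm wooden disc, 12 mm thick, with a bowed cork grip to 48 mm height. Origin: centre of its underside.
Not all that is in view belongs to the job. Leave any green look-alike of the blank3 alone.

How it is judged:
By the outcome, as a careful person would: the job done as asked, in the order asked, and still so for the second after the job is handed in, while the arm keeps its last pose, push and grip.
It also fails if it takes over 72 s, if anything falls off the work surface, if the arm or the gripper's body presses on something with over 40 N, if the wrist force passes 120 N, or if a joint passes its speed limit or range.

ROBOT

A 6-joint arm with a two-finger parallel gripper is mounted at the origin on the work surface. World frame = base frame: x ahead of the robot, y to its left, z up, the work surface at z = 0. Lengths are in mm, angles in degrees, forces in N, time in s.
With the tool pointing down it reaches from about 350 to 850 mm from the base axis. Payload 8.1 kg.
Tool frame: the origin (TCP) lies at the very end of the fingers, on their centre line; the grasp point (between the pads) lies 19 mm behind it (r.grip_point_offset is the distance from the TCP to the grasp point, in mm); z points along the fingers, y is the line along which they close (so a half turn about z gives the same grasp; the last joint's range is limited). The gripper opens to 85 mm and grips with 20 to 120 N. Pads are 22 mm wide; open, the fingers measure 114 mm over their backs; the gripper's body (76 mm by 85 mm) begins 54 mm behind the grasp point. The pads swing forward as they close: fully open they stand 13 mm farther back than shut.
Start: joints at [64.263, 7.471, 85.268, -0, 87.261, -4.893], TCP at [213.476, 560.744, 231.292] pointing down, gripper open.
Joint ranges: [-169.43, 169.43], [-51.17, 129.36], [1.28, 143.12], [-76.62, 256.62], [0, 156.53], [-152.29, 152.29]. Speed limits (degrees/s): [136.94, 136.94, 159.86, 180, 180, 180].

INTERFACE

Orientations are given as [roll, pitch, yaw] about the fixed x, y, z axes, in that order (R = Rz(yaw) Ry(pitch) Rx(roll)).
In Python, from bench import status, eyes, r gives the robot as it stands.
- The arm moves only by the shell command python3 -m handwheel 'ROWS' [FORCE]. ROWS is a JSON object whose one key "series" holds a list that holds one entry, the list of rows, each a list of 7 numbers: the shift along the tool's x, y, z in cm, then the turn, a rotation vector about the tool's x, y, z in rad, then the opening, from 0 (shut) to 1 (fully open). In form: {"series": [[[tx, ty, tz, rx, ry, rz, claw], ...]]}. A call has 1 to 12 rows; each row is the pose to reach, as a shift and turn from the pose commanded when the call began, along the tool's axes at that moment; what a row does not reach only later rows make up. A row lasts 1/8 s, in which the tool goes at most 62.5 mm and 10.7 degrees, less where a joint would pass 70% of its speed; a pose out of reach is approached as far as the arm can. A call with a gripper value outside its range is refused whole. The fingers move at their own pace and stop on an object; FORCE is the grip in N (left out, the last holds). Time passes only in rows, so rows that repeat a pose let the fingers close. It gives the time, the measured TCP pose, the force, the opening and the grip force at its end, in the units of the state.
- status.sense(): the state, without advancing time (a new reading comes with each control period).
- eyes.snapshot(name): name is "side" or "top"; returns a dict with "img" (420x560x3 uint8, red, green, blue), "mtx" (3x3 intrinsics, pixels), "R" (3x3) and "t" (3): a world point X has camera coordinates R X + t. Camera axes: x right, y down, z forward; pixel columns grow to the right and rows downward; lengths in mm; the calibration is good to about 2 mm. A picture is of the moment at which its call begins. There is no depth.
- r.hand_in(): hands the job in; it is judged then, once.
The state is a dict: "time": time; "joint_pos": joint angles; "qd": joint speeds; "joint_efforts": joint torques, N m; "tool_pos": TCP position; "tcp_rot": TCP orientation; "ft_force": force on the tool from outside, world axes, zero at the start; "wrist_torque": the same for the moment, N m; "finger_gap": finger opening in mm; "grip_force": force on a finger pad.
Only numpy, scipy, OpenCV 4.12 (cv2) and the standard library are available. Lean on these libraries where they do the work, as an engineer would, in place of code of your own. Each camera call takes 0.05 s, during which the arm holds its last target. There are 200 camera calls.

## Working session

There is one attempt and no reset: what is moved stays moved. The work goes in short steps, Python scripts to look and compute and a shell command to move; the robot and the scene stay as the last step left them, time stands still between calls to the robot, and variables do not carry over. Pictures are saved under pics/ and viewed, at most 10 in all, crops included, and the job is handed in when it is done.

```bash
ls; mkdir -p pics
python3 - <<'E'
from bench import status, eyes, r
import cv2,numpy as np,pickle
s=status.sense();print(s)
for n in("top","side"):
    d=eyes.snapshot(n);pickle.dump(d,open(n+'.pkl','wb'))
    cv2.imwrite(f'pics/{n}0.png',d['img'][:,:,::-1]);print(n,d['mtx'],d['R'],d['t'],-np.array(d['R']).T@d['t'])
E
```

```text
pics
{'time': 0.0, 'joint_pos': array([ 6.42635380e+01,  7.51616713e+00,  8.53301448e+01,  1.63976312e-03,
        8.72603713e+01, -4.89268069e+00]), 'qd': array([-0.07357334,  0.03130139, -0.05529495, -0.04013052,  0.0423762 ,
       -0.10433526]), 'joint_efforts': array([-1.47740418e-03, -5.69388986e+01, -5.00555956e+01, -3.67867324e-04,
        1.46347174e-02, -4.48419814e-05]), 'tool_pos': array([213.21910183, 560.2492244 , 230.22508617]), 'tcp_rot': array([-1.79893845e+02, -1.07307412e-02,  1.59156129e+02]), 'ft_force': array([-0.13920829, -0.18814364,  0.03151918]), 'wrist_torque': array([ 0.01910019, -0.01612518, -0.05192828]), 'grip_force': 0.0, 'finger_gap': 85.20464602471337}
top [[411.66789154   0.         274.11016953]
 [  0.         411.66789154 209.26941234]
 [  0.           0.           1.        ]] [[-0.02987318 -0.99951363 -0.00894941]
 [-0.99332092  0.03068402 -0.11122971]
 [ 0.11145022  0.00556685 -0.99375443]] [   3.0283392   537.08982071 1257.63736513] [ 393.42906112  -20.45429127 1309.5501458 ]
side [[435.87853406   0.         277.50528165]
 [  0.         435.87853406 214.21121747]
 [  0.           0.           1.        ]] [[ 0.80492675 -0.59337248 -0.00142376]
 [-0.39048284 -0.52789143 -0.75422396]
 [ 0.44678416  0.60765099 -0.65661571]] [-434.93506117  287.19337341 1116.2147654 ] [ -36.472124   -784.74058624  948.91303086]
```

View pics/top0.png

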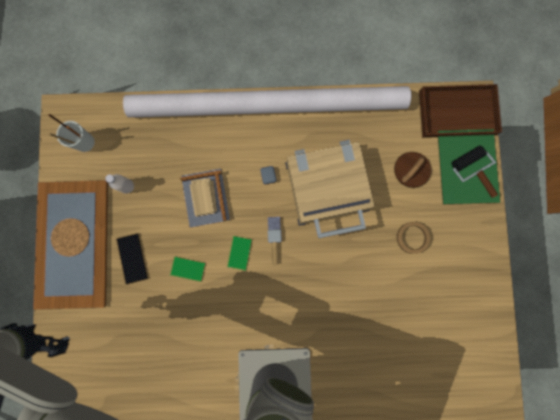

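View pics/side0.png

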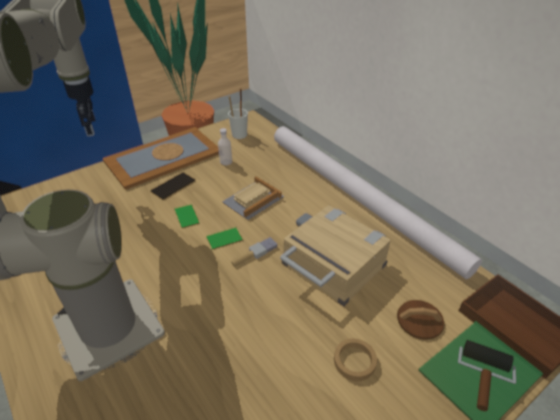

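The top view shows the tray near px (205,198), with its far and right (−y) fences in brown. The chest is near (330,182) and its bar runs from (318,234) to (365,225). The earbud case is at (268,175) and the brush at (275,235). I'll zoom in on the tray and chest.

```bash
cat > h.py <<'E'
import cv2,numpy as np,pickle
def ray(d,u,v,z):
    R=np.array(d['R']);t=np.array(d['t']);c=-R.T@t
    w=R.T@np.linalg.solve(d['mtx'],[u,v,1.]);return c+w*(z-c[2])/w[2]
def proj(d,X):
    p=np.array(d['mtx'])@(np.array(d['R'])@np.array(X)+d['t']);return p[:2]/p[2]
E
python3 - <<'E'
from h import *
a=pickle.load(open('top.pkl','rb'));b=pickle.load(open('side.pkl','rb'))
c=lambda d,y0,y1,x0,x1,s:cv2.resize(d['img'][y0:y1,x0:x1,::-1],None,fx=s,fy=s,interpolation=cv2.INTER_CUBIC)
A=c(a,165,230,177,237,6);B=c(b,175,220,220,285,6);C=c(a,135,245,280,380,4) 
im=np.zeros((600,790,3),np.uint8);im[:390,:360]=A[:390];im[:270,370:760]=B
im[280:600,370:770]=C[120:440];cv2.imwrite('pics/crop.png',im)
E
```

```text
(no output)
```

View pics/crop.png

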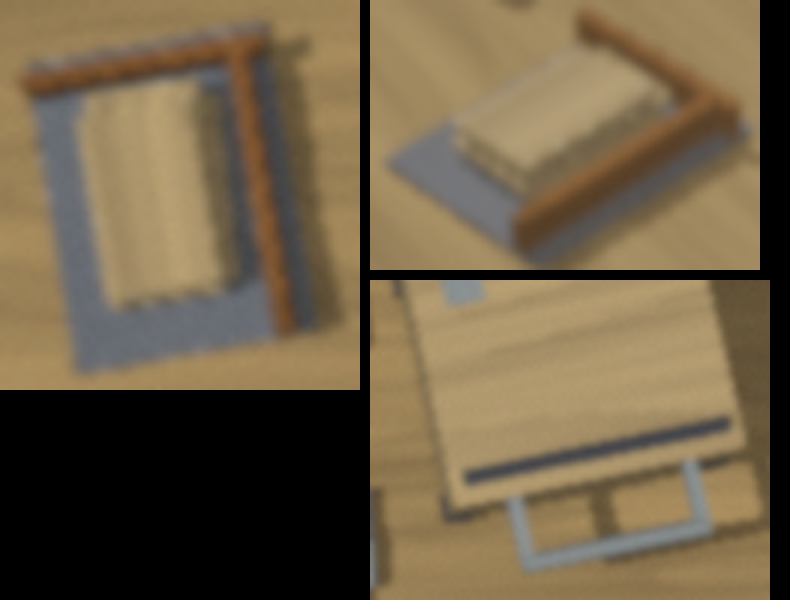

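The crops show the tray turned about +9.5° and the stack slightly skewed with its edges sticking out. The chest is turned about +12° and the bar is clearly visible. Next I'll measure with masks.

Run:
```python
from h import *
a=pickle.load(open('top.pkl','rb'));b=pickle.load(open('side.pkl','rb'))
def hsv(d):return cv2.cvtColor(d['img'],cv2.COLOR_RGB2HSV)
def sub(m,y0,y1,x0,x1):
    o=np.zeros_like(m);o[y0:y1,x0:x1]=m[y0:y1,x0:x1];return o
H=hsv(a)
# slab + fences
slab=sub(cv2.inRange(H,(95,30,40),(130,255,255)),165,232,177,240)
brown=sub(cv2.inRange(H,(0,110,60),(13,255,200)),165,232,177,240)
print('counts',(slab>0).sum(),(brown>0).sum())
al=cv2.convexHull(np.argwhere((slab|brown)>0)[:,::-1].astype(np.int32))
for nm,m in(('fence',brown),):
    p=np.argwhere(m>0)[:,::-1].astype(float)
    W=np.array([ray(a,u,v,30)[:2] for u,v in p])
    rc=cv2.minAreaRect(W.astype(np.float32));print('fence rect',rc)
    # split: far vs side by rotated coords
    best=None
    for y in np.radians(np.arange(5,16,.5)):
        R=np.array([[np.cos(y),np.sin(y)],[-np.sin(y),np.cos(y)]]);Q=W@R.T
        xm,ym=np.percentile(Q[:,0],97),np.percentile(Q[:,1],3)
        s=Q[(Q[:,0]<xm-30)];f=Q[(Q[:,1]>ym+30)]
        c=s[:,1].std()+f[:,0].std()
        if best is None or c<best[0]:best=(c,np.degrees(y),np.median(s[:,1]),np.median(f[:,0]),s[:,0].min(),f[:,1].max())
    print('fence fit yaw,side y,far x,xmin,ymax',best)
    c,yd,sy,fx,_,_=best;y=np.radians(yd);R=np.array([[np.cos(y),-np.sin(y)],[np.sin(y),np.cos(y)]])
    print('tray origin',R@[fx-70,sy+50])
# chest bar
for n,d,(y0,y1,x0,x1) in(('top',a,(205,245,305,375)),('side',b,(235,300,275,340))):
    g=sub(cv2.inRange(hsv(d),(85,15,90),(130,120,255)),y0,y1,x0,x1)
    p=np.argwhere(g>0)[:,::-1];print(n,len(p))
    if n=='top':
        W=np.array([ray(d,u,v,97)[:2] for u,v in p]);q=cv2.minAreaRect(W.astype(np.float32));print(q,cv2.boxPoints(q))
    else:print([ray(d,*p[i],97).round(0) for i in (p[:,0].argmin(),p[:,0].argmax(),p[:,1].argmax(),p[:,1].argmin())])
for uv in((291.5,159),(358,143),(300.5,220.5),(373,206)):print('lid',ray(a,*uv,104).round(1))
k=lambda x,y:(177+x/6,165+y/6)
print('slab corners z6',ray(a,*k(78,372),6).round(1),ray(a,*k(30,95),6).round(1),'side fence outer near end',ray(a,*k(297,330),30).round(1))
for c in((80,95),(200,85),(228,290),(108,305)):print('top blank approx',ray(a,*k(*c),30).round(1))
```

```text
counts 0 80
fence rect ((583.1396484375, 208.00743103027344), (151.68426513671875, 118.36598205566406), 6.290191173553467)
fence fit yaw,side y,far x,xmin,ymax (np.float64(7.877055441977838), np.float64(8.5), np.float64(67.39063760844161), np.float64(680.0432294685747), np.float64(529.412072034081), np.float64(175.8792342316492))
tray origin [585.99099026 206.27133332]
top 2
((465.49591064453125, -238.2105712890625), (66.60126495361328, 0.0), 101.03504180908203) [[ 471.86996 -270.89548]
 [ 471.86996 -270.89548]
 [ 459.12186 -205.52567]
 [ 459.12186 -205.52567]]
side 0Traceback (most recent call last):
  File "<stdin>", line 33, in <module>
ValueError: attempt to get argmin of an empty sequence
```

Run:
```python
from h import *
a=pickle.load(open('top.pkl','rb'));b=pickle.load(open('side.pkl','rb'))
I=a['img'].astype(int);J=b['img'].astype(int)
k=lambda x,y:(177+x/6,165+y/6)
for nm,(x,y) in dict(slab=(60,180),fence=(255,180),fence2=(130,65),blank=(150,200),table=(340,360),shadow=(310,200)).items():
    u,v=map(int,k(x,y));print(nm,I[v,u])
for u,v in((341,226),(341,227),(341,228),(318,228),(341,218),(330,180)):print(u,v,I[v,u])
def pts(img,x0,x1,y0,y1,f):
    s=img[y0:y1,x0:x1];m=f(s[...,0],s[...,1],s[...,2]);q=np.argwhere(m)[:,::-1]+[x0,y0];return q
q=pts(I,308,372,204,242,lambda r,g,b:(r-b<25)&(r>95));print('bar top',len(q))
W=np.array([ray(a,u,v,97)[:2] for u,v in q]);rc=cv2.minAreaRect(W.astype(np.float32));print(rc,cv2.boxPoints(rc).round(1).tolist())
q=pts(J,278,338,240,292,lambda r,g,b:(r-b<25)&(r>95));print('bar side',len(q))
W=np.array([ray(b,u,v,97)[:2] for u,v in q]);rc=cv2.minAreaRect(W.astype(np.float32));print(rc,cv2.boxPoints(rc).round(1).tolist())
q=pts(I,177,237,165,232,lambda r,g,b:(r-b<12));print('slab',len(q))
W=np.array([ray(a,u,v,6)[:2] for u,v in q]);rc=cv2.minAreaRect(W.astype(np.float32));print(rc,cv2.boxPoints(rc).round(1).tolist())
for uv in((291.5,159),(358,143),(300.5,220.5),(373,206)):print('lid',ray(a,*uv,104).round(1))
print('slab corners z6',ray(a,*k(78,372),6).round(1),ray(a,*k(30,95),6).round(1))
print('side fence centre ends',ray(a,*k(286,325),30).round(1),ray(a,*k(242,55),30).round(1),'far fence',ray(a,*k(25,85),30).round(1),ray(a,*k(265,42),30).round(1))
for c in((80,95),(200,85),(228,290),(108,305)):print('top blank approx',ray(a,*k(*c),30).round(1))
```

```text
slab [104 109 115]
fence [126  87  54]
fence2 [123  84  51]
blank [174 149 107]
table [165 137  91]
shadow [97 81 53]
341 226 [118  98  67]
341 227 [109  93  69]
341 228 [104  98  85]
318 228 [141 145 142]
341 218 [146 121  80]
330 180 [162 139 100]
bar top 392
((492.57440185546875, -200.50978088378906), (84.83324432373047, 152.94309997558594), 10.118839263916016) [[437.3999938964844, -132.6999969482422], [464.29998779296875, -283.20001220703125], [547.7999877929688, -268.29998779296875], [520.9000244140625, -117.80000305175781]]
bar side 529
((496.1882629394531, -198.57470703125), (90.22367858886719, 156.21083068847656), 10.010601997375488) [[438.20001220703125, -129.5], [465.29998779296875, -283.29998779296875], [554.2000122070312, -267.6000061035156], [527.0, -113.80000305175781]]
slab 685
((576.31396484375, 205.0963592529297), (148.9716033935547, 126.61487579345703), 8.945196151733398) [[492.8999938964844, 256.1000061035156], [512.5999755859375, 131.0], [659.7000122070312, 154.10000610351562], [640.0999755859375, 279.20001220703125]]
lid [678.  -70.1 104. ]
lid [ 720.5 -270.8  104. ]
lid [493.1 -90.2 104. ]
lid [ 529.3 -304.9  104. ]
slab corners z6 [491.2 255.6   6. ] [640.8 280.4   6. ]
side fence centre ends [510.6 142.   30. ] [654.1 162.8  30. ] far fence [641.7 277.4  30. ] [660.7 150.6  30. ]
top blank approx [635.4 248.5  30. ]
top blank approx [638.8 185.2  30. ]
top blank approx [529.9 171.9  30. ]
top blank approx [523.9 234.6  30. ]
```

```bash
cat >> h.py <<'E'
from scipy.spatial.transform import Rotation as Ro
TO=np.array([585.7,205.4]);TY=np.radians(8.8)
def tw(x,y):return TO+[x*np.cos(TY)-y*np.sin(TY),x*np.sin(TY)+y*np.cos(TY)]
def go(s,P,yaw=None):
    "tool shift (cm) and turn from sensed pose to world P, yaw (tool down)"
    R=Ro.from_euler('xyz',s['tcp_rot'],degrees=True)
    d=R.inv().apply(np.array(P)-s['tool_pos'])/10
    return d.round(2),((R.inv()*Ro.from_euler('xyz',[180,0,yaw],degrees=True)).as_rotvec().round(3) if yaw is not None else None)
E
python3 -m handwheel '{"series": [[[-44.4,-14.6,10,0,0,1.054,0.5],[-44.4,-14.6,10,0,0,1.054,0.5],[-44.4,-14.6,10,0,0,1.054,0.5],[-44.4,-14.6,10,0,0,1.054,0.5],[-44.4,-14.6,10,0,0,1.054,0.5],[-44.4,-14.6,10,0,0,1.054,0.5],[-44.4,-14.6,10,0,0,1.054,0.5],[-44.4,-14.6,10,0,0,1.054,0.5],[-44.4,-14.6,10,0,0,1.054,0.5],[-44.4,-14.6,10,0,0,1.054,0.5],[-44.4,-14.6,10,0,0,1.054,0.5],[-44.4,-14.6,10,0,0,1.054,0.5]]]}'
python3 - <<'E'
from h import *
from bench import status
s=status.sense();print(s['tcp_rot'],go(s,[*tw(0,62),40],98.8))
E
```

```text
time: 1.6
tool_pos: [575.9, 267.4, 131.8]
tcp_rot: [180.0, -0.0, 98.9]
ft_force: [-0.4, 0.1, -0.6]
finger_gap: 42.6
grip_force: 0.0
[ 1.79966840e+02 -1.12457156e-02  9.88583439e+01] (array([-0.08,  0.01,  9.18]), array([ 0.001, -0.   ,  0.001]))
```

```bash
python3 -m handwheel '{"series": [[[0,0,6,0,0,0,0.5],[0,0,10,0,0,0,0.5],[0,0,11.5,0,0,0,0.5],[0,0,12,0,0,0,0.5],[0,0,12,0,0,0,0.5]]]}'
python3 -m handwheel '{"series": [[[0,0,0.15,0,0,0,0.5],[0,0,0.3,0,0,0,0.5],[0,0,0.45,0,0,0,0.5],[0,0,0.45,0,0,0,0.5]]]}'
python3 - <<'E'
from h import *
from bench import eyes
d=eyes.snapshot('side');im=cv2.resize(d['img'][140:240,190:310,::-1],None,fx=5,fy=5,interpolation=cv2.INTER_CUBIC);cv2.imwrite('pics/s1.png',im)
E
```

```text
time: 2.22
tool_pos: [577.6, 266.9, 13.0]
tcp_rot: [179.9, -0.0, 98.8]
ft_force: [0.4, 0.3, 0.5]
finger_gap: 42.3
grip_force: 0.0
time: 2.72
tool_pos: [576.4, 266.2, 6.7]
tcp_rot: [-180.0, 0.0, 98.8]
ft_force: [0.5, -0.1, 0.0]
finger_gap: 42.3
grip_force: 0.0
```

View pics/s1.png

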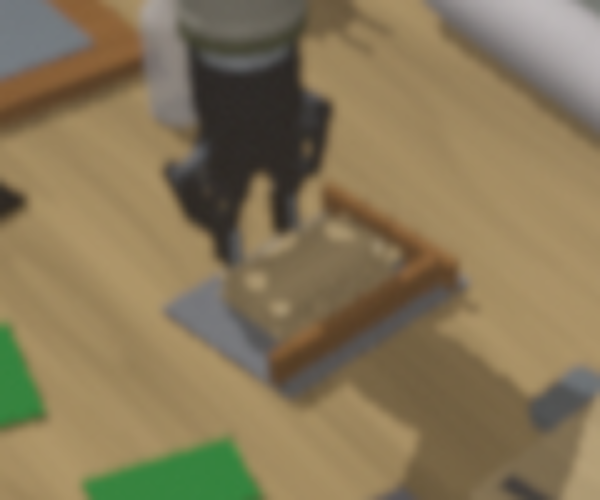

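The open fingers stand on the slab behind the stack on its +y side, not yet touching anything. I'll go a little lower, then push −y.

```bash
python3 -m handwheel '{"series": [[[0,0,0.15,0,0,0,0.5],[0,0,0.15,0,0,0,0.5]]]}'
python3 -m handwheel '{"series": [[[0,0,0.15,0,0,0,0.5],[0,0,0.15,0,0,0,0.5]]]}'
```

```text
time: 3.02
tool_pos: [576.3, 266.3, 5.1]
tcp_rot: [-180.0, 0.0, 98.8]
ft_force: [1.0, 0.6, 0.3]
finger_gap: 42.6
grip_force: 0.0
time: 3.28
tool_pos: [576.7, 266.4, 4.2]
tcp_rot: [180.0, -0.0, 98.8]
ft_force: [-1.7, -0.5, 4.2]
finger_gap: 42.6
grip_force: 2.1
```

```bash
python3 -m handwheel '{"series": [[[0,0,-0.2,0,0,0,0.5],[-0.6,0,-0.2,0,0,0,0.5],[-1.2,0,-0.2,0,0,0,0.5],[-1.6,0,-0.2,0,0,0,0.5],[-1.9,0,-0.2,0,0,0,0.5],[-2.2,0,-0.2,0,0,0,0.5],[-2.5,0,-0.2,0,0,0,0.5],[-2.8,0,-0.2,0,0,0,0.5],[-3.0,0,-0.2,0,0,0,0.5],[-3.2,0,-0.2,0,0,0,0.5],[-3.2,0,-0.2,0,0,0,0.5]]]}'
python3 -m handwheel '{"series": [[[-0.15,0,0,0,0,0,0.5],[-0.15,0,0,0,0,0,0.5]]]}'
python3 -m handwheel '{"series": [[[-0.15,0,0,0,0,0,0.5],[-0.15,0,0,0,0,0,0.5]]]}'
```

```text
time: 4.65
tool_pos: [581.3, 234.6, 5.8]
tcp_rot: [-180.0, 0.0, 98.8]
ft_force: [-0.9, 0.7, -0.4]
finger_gap: 42.7
grip_force: 0.3
time: 4.9
tool_pos: [581.5, 233.2, 5.8]
tcp_rot: [-180.0, -0.0, 98.8]
ft_force: [-1.1, 1.3, -0.5]
finger_gap: 42.9
grip_force: 0.8
time: 5.15
tool_pos: [581.7, 232.1, 5.8]
tcp_rot: [180.0, -0.0, 98.8]
ft_force: [-1.4, 4.0, -0.2]
finger_gap: 42.7
grip_force: 2.1
```

```bash
for i in 1 2 ; do :; done; python3 -m handwheel '{"series": [[[-0.15,0,0,0,0,0,0.5],[-0.15,0,0,0,0,0,0.5]]]}'
python3 -m handwheel '{"series": [[[-0.15,0,0,0,0,0,0.5],[-0.15,0,0,0,0,0,0.5]]]}'
python3 -m handwheel '{"series": [[[-0.15,0,0,0,0,0,0.5],[-0.15,0,0,0,0,0,0.5]]]}'
```

```text
time: 5.4
tool_pos: [581.8, 232.0, 5.9]
tcp_rot: [180.0, -0.1, 98.8]
ft_force: [-1.8, 10.6, -1.3]
finger_gap: 42.9
grip_force: 5.4
time: 5.65
tool_pos: [581.8, 232.0, 6.0]
tcp_rot: [180.0, -0.2, 98.8]
ft_force: [-2.8, 16.6, -0.5]
finger_gap: 42.9
grip_force: 8.5
time: 5.9
tool_pos: [581.8, 232.0, 6.2]
tcp_rot: [179.9, -0.4, 98.8]
ft_force: [-3.1, 21.6, -1.0]
finger_gap: 42.5
grip_force: 11.6
```

```bash
python3 -m handwheel '{"series": [[[1.5,0,0,0,0,0,0.5],[3.5,0,0,0,0,0,0.5],[4,0,-5,0,0,0,0.5],[4,0,-6,0,0,0,0.5],[4,0,-6,0,0,0,0.2],[4,0,-6,0,0,0,0.2]]]}'
python3 - <<'E'
from h import *
from bench import status
s=status.sense();print(s['tool_pos'],go(s,[*tw(-82,-15),66],188.8))
E
```

```text
time: 6.65
tool_pos: [575.4, 266.4, 64.3]
tcp_rot: [-179.9, 0.0, 98.8]
ft_force: [-0.1, -0.5, -0.3]
finger_gap: 17.3
grip_force: 0.0
[575.44938373 266.36101322  64.25204655] (array([-7.69, -8.11, -0.15]), array([-2.000e-03, -1.000e-03, -1.572e+00]))
```

```bash
python3 -m handwheel '{"series": [[[-2,-5,-0.2,0,0,-0.2,0.2],[-5,-8.1,-0.2,0,0,-0.4,0.2],[-7.7,-8.1,-0.2,0,0,-1.572,0.2],[-7.7,-8.1,-0.2,0,0,-1.572,0.2],[-7.7,-8.1,-0.2,0,0,-1.572,0.2],[-7.7,-8.1,-0.2,0,0,-1.572,0.2],[-7.7,-8.1,-0.2,0,0,-1.572,0.2],[-7.7,-8.1,-0.2,0,0,-1.572,0.2],[-7.7,-8.1,-0.2,0,0,-1.572,0.2],[-7.7,-8.1,-0.2,0,0,-1.572,0.2]]]}'
python3 -m handwheel '{"series": [[[0,0,3,0,0,0,0.2],[0,0,4.8,0,0,0,0.2],[0,0,5.4,0,0,0,0.2],[0,0,5.4,0,0,0,0.2]]]}'
```

```text
time: 7.9
tool_pos: [507.0, 177.9, 66.3]
tcp_rot: [-180.0, -0.1, -171.2]
ft_force: [0.7, -0.9, -0.6]
finger_gap: 17.1
grip_force: 0.0
time: 8.4
tool_pos: [507.7, 178.3, 13.4]
tcp_rot: [-180.0, -0.1, -171.2]
ft_force: [0.6, -0.6, 1.6]
finger_gap: 17.2
grip_force: 0.0
```

```bash
python3 -m handwheel '{"series": [[[0,0,0.3,0,0,0,0.2],[0,0,0.5,0,0,0,0.2],[0,0,0.5,0,0,0,0.2]]]}'
python3 -m handwheel '{"series": [[[-0.6,0,0,0,0,0,0.2],[-1.0,0,0,0,0,0,0.2],[-1.3,0,0,0,0,0,0.2],[-1.6,0,0,0,0,0,0.2],[-1.9,0,0,0,0,0,0.2],[-2.2,0,0,0,0,0,0.2],[-2.5,0,0,0,0,0,0.2],[-2.8,0,0,0,0,0,0.2],[-3.0,0,0,0,0,0,0.2],[-3.2,0,0,0,0,0,0.2],[-3.3,0,0,0,0,0,0.2]]]}'
python3 -m handwheel '{"series": [[[-0.15,0,0,0,0,0,0.2],[-0.15,0,0,0,0,0,0.2]]]}'
python3 -m handwheel '{"series": [[[-0.15,0,0,0,0,0,0.2],[-0.15,0,0,0,0,0,0.2]]]}'
```

```text
time: 8.78
tool_pos: [508.2, 178.4, 9.0]
tcp_rot: [180.0, 0.0, -171.2]
ft_force: [-0.1, -0.5, -0.0]
finger_gap: 17.1
grip_force: 0.0
time: 10.15
tool_pos: [540.8, 183.4, 8.7]
tcp_rot: [-180.0, 0.0, -171.2]
ft_force: [-3.2, -0.7, 0.6]
finger_gap: 16.9
grip_force: 1.4
time: 10.4
tool_pos: [542.0, 183.6, 8.7]
tcp_rot: [-180.0, -0.0, -171.2]
ft_force: [-2.9, -0.9, 0.6]
finger_gap: 17.0
grip_force: 1.5
time: 10.65
tool_pos: [542.0, 183.6, 8.5]
tcp_rot: [-180.0, -0.2, -171.2]
ft_force: [-10.5, -1.8, 7.5]
finger_gap: 17.2
grip_force: 5.4
```

```bash
python3 -m handwheel '{"series": [[[-0.15,0,-0.03,0,0,0,0.2],[-0.25,0,-0.05,0,0,0,0.2],[-0.25,0,-0.05,0,0,0,0.2]]]}'
python3 -m handwheel '{"series": [[[1.5,0,0,0,0,0,0.2],[3.5,0,0,0,0,0,0.2],[3.5,0,-5,0,0,0,0.2],[3.5,0,-6,0,0,0,0.2],[3.5,0,-6,0,0,0,0.5],[3.5,0,-6,0,0,0,0.5]]]}'
python3 - <<'E'
from h import *
from bench import status
s=status.sense();print(s['tool_pos'],go(s,[*tw(10,40),64.3],98.8))
E
```

```text
time: 11.02
tool_pos: [542.0, 183.6, 8.5]
tcp_rot: [-180.0, -0.5, -171.1]
ft_force: [-21.2, -4.1, 14.9]
finger_gap: 17.1
grip_force: 11.0
time: 11.78
tool_pos: [510.9, 178.7, 68.1]
tcp_rot: [-180.0, -0.1, -171.2]
ft_force: [0.1, 0.9, 0.1]
finger_gap: 42.7
grip_force: 0.0
[510.901786   178.73099962  68.05559441] (array([-8.8 ,  5.49,  0.36]), array([-1.000e-03, -1.000e-03,  1.571e+00]))
```

```bash
python3 -m handwheel '{"series": [[[-4,5.5,0.3,0,0,0.4,0.5],[-8.8,5.5,0.3,0,0,1.571,0.5],[-9,5.5,0.3,0,0,1.571,0.5],[-9,5.5,0.3,0,0,1.571,0.5],[-9,5.5,0.3,0,0,1.571,0.5],[-9,5.5,0.3,0,0,1.571,0.5],[-9,5.5,0.3,0,0,1.571,0.5],[-9,5.5,0.3,0,0,1.571,0.5],[-9,5.5,0.3,0,0,1.571,0.5],[-9,5.5,0.3,0,0,1.571,0.5],[-9,5.5,0.3,0,0,1.571,0.5]]]}'
python3 -m handwheel '{"series": [[[0,0,3,0,0,0,0.5],[0,0,5,0,0,0,0.5],[0,0,5.7,0,0,0,0.5],[0,0,5.8,0,0,0,0.5],[0,0,5.8,0,0,0,0.5]]]}'
python3 - <<'E'
from h import *
from bench import eyes
d=eyes.snapshot('top');e=eyes.snapshot('side')
im=np.hstack([cv2.resize(x,(390,390),interpolation=cv2.INTER_CUBIC) for x in(d['img'][165:230,177:242,::-1],e['img'][165:230,220:285,::-1])]);cv2.imwrite('pics/t2.png',im)
E
```

```text
time: 13.15
tool_pos: [591.5, 246.9, 65.2]
tcp_rot: [-179.9, 0.0, 98.9]
ft_force: [0.7, 0.1, 0.4]
finger_gap: 42.7
grip_force: 0.0
time: 13.78
tool_pos: [592.7, 247.3, 9.2]
tcp_rot: [179.9, -0.0, 98.8]
ft_force: [-0.3, -0.1, 0.4]
finger_gap: 42.9
grip_force: 0.0
```

View pics/t2.png

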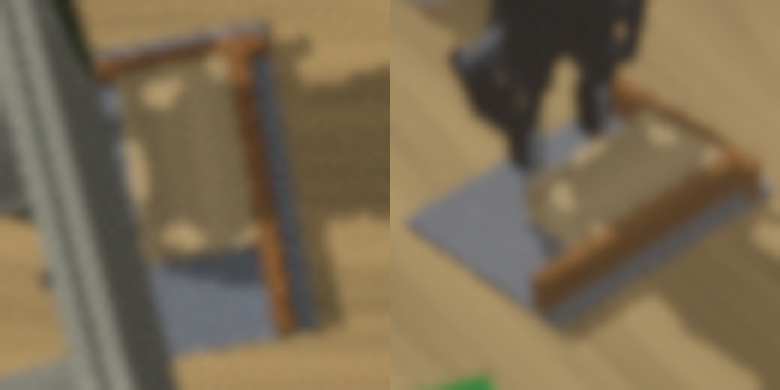

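The stack sits in the fence corner with its edges aligned. I'll do one light confirming tap in −y.

```bash
python3 -m handwheel '{"series": [[[0,0,0.3,0,0,0,0.5],[-0.6,0,0.3,0,0,0,0.5],[-1.0,0,0.3,0,0,0,0.5],[-1.3,0,0.3,0,0,0,0.5],[-1.5,0,0.3,0,0,0,0.5],[-1.65,0,0.3,0,0,0,0.5],[-1.75,0,0.3,0,0,0,0.5],[-1.75,0,0.3,0,0,0,0.5]]]}'
```

```text
time: 14.88
tool_pos: [594.1, 233.9, 5.7]
tcp_rot: [179.9, -0.3, 98.9]
ft_force: [-3.4, 18.3, -0.4]
finger_gap: 42.7
grip_force: 9.2
```

```bash
python3 -m handwheel '{"series": [[[1,0,0,0,0,0,0.5],[2.5,0,0,0,0,0,0.5],[2.5,0,-6,0,0,0,0.5],[2.5,0,-12,0,0,0,0.5],[2.5,0,-18,0,0,0,0.5],[2.5,0,-20,0,0,0,0.5],[2.5,0,-20,0,0,0,0.5]]]}'
python3 - <<'E'
from h import *
from bench import status
s=status.sense();print(s['tool_pos'],go(s,[458,-206,200],100.1))
E
```

```text
time: 15.75
tool_pos: [592.0, 255.1, 207.3]
tcp_rot: [179.8, -0.0, 98.8]
ft_force: [0.0, 0.4, -0.4]
finger_gap: 42.4
grip_force: 0.0
[591.95819723 255.05217647 207.33921073] (array([-43.51, -20.31,   0.63]), array([ 0.004, -0.   , -0.022]))
```

```bash
python3 -m handwheel '{"series": [[[-43.5,-20.3,0.6,0,0,-0.022,0.5],[-43.5,-20.3,0.6,0,0,-0.022,0.5],[-43.5,-20.3,0.6,0,0,-0.022,0.5],[-43.5,-20.3,0.6,0,0,-0.022,0.5],[-43.5,-20.3,0.6,0,0,-0.022,0.5],[-43.5,-20.3,0.6,0,0,-0.022,0.5],[-43.5,-20.3,0.6,0,0,-0.022,0.5],[-43.5,-20.3,0.6,0,0,-0.022,0.5],[-43.5,-20.3,0.6,0,0,-0.022,0.5],[-43.5,-20.3,0.6,0,0,-0.022,0.5],[-43.5,-20.3,0.6,0,0,-0.022,0.5],[-43.5,-20.3,0.6,0,0,-0.022,0.5]]]}'
python3 - <<'E'
from h import *
from bench import status,eyes
s=status.sense();print(s['tool_pos'],go(s,[458,-206,78],100.1))
d=eyes.snapshot('top');e=eyes.snapshot('side')
for n,x in(('top',d),('side',e)):pickle.dump(x,open(n+'2.pkl','wb'))
im=np.hstack([cv2.resize(x,(390,390),interpolation=cv2.INTER_CUBIC) for x in(d['img'][165:230,177:242,::-1],e['img'][165:230,220:285,::-1])]);cv2.imwrite('pics/t3.png',im)
E
```

```text
time: 17.25
tool_pos: [457.3, -205.4, 199.0]
tcp_rot: [-180.0, -0.0, 100.2]
ft_force: [0.7, -0.1, 0.0]
finger_gap: 42.9
grip_force: 0.0
[ 457.30009977 -205.40158539  199.00315879] (array([-0.08,  0.06, 12.1 ]), array([-0.   , -0.   ,  0.002]))
```

View pics/t3.png

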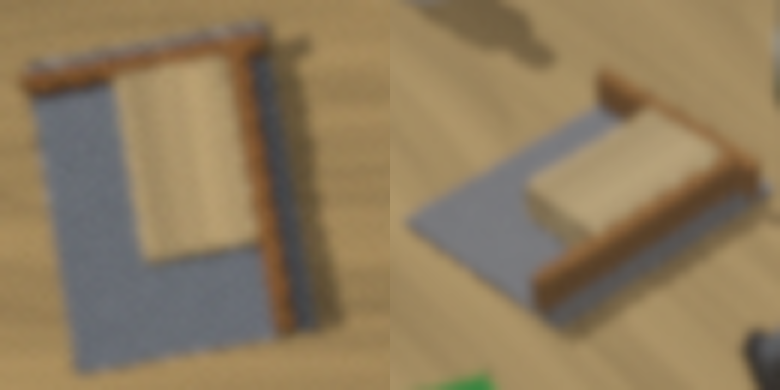

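The stack is flush in both views. Now I'll descend on the bar.

```bash
python3 -m handwheel '{"series": [[[-0.1,0,5,0,0,0,0.5],[-0.1,0.05,8.5,0,0,0,0.5],[-0.1,0.05,9.5,0,0,0,0.5],[-0.1,0.05,10,0,0,0,0.5],[-0.1,0.05,10,0,0,0,0.5]]]}'
python3 - <<'E'
from h import *
from bench import status,eyes
e=eyes.snapshot('side');d=eyes.snapshot('top')
im=np.hstack([cv2.resize(x,(400,400),interpolation=cv2.INTER_CUBIC) for x in(d['img'][150:260,280:390,::-1],e['img'][200:310,250:360,::-1])]);cv2.imwrite('pics/t4.png',im)
E
```

```text
time: 17.98
tool_pos: [458.5, -207.8, 100.6]
tcp_rot: [179.9, 0.1, 100.1]
ft_force: [-0.2, 1.1, 0.6]
finger_gap: 43.1
grip_force: 0.0
```

View pics/t4.png

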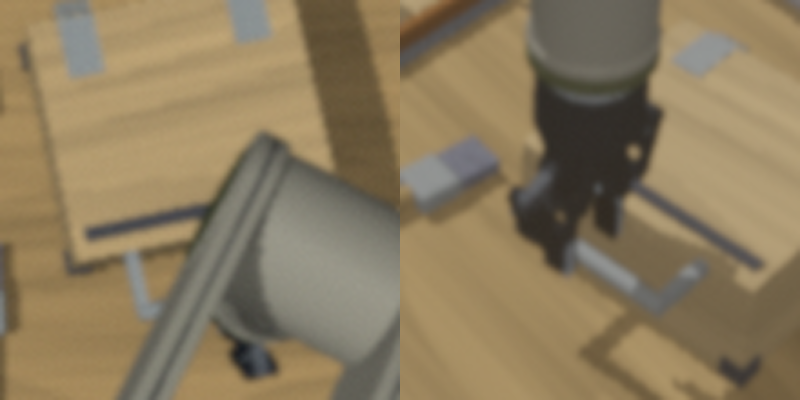

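In the side view the fingers straddle the bar: the near finger at px ~(558,260) is in front of it and the far one is inside the bow. I'll go down and close gently.

```bash
python3 -m handwheel '{"series": [[[0,0,0.8,0,0,0,0.5],[0,0,1.6,0,0,0,0.5],[0,0,2.2,0,0,0,0.5],[0,0,2.2,0,0,0,0.5]]]}'
python3 -m handwheel '{"series": [[[0,0,0,0,0,0,0.35],[0,0,0,0,0,0,0.28],[0,0,0,0,0,0,0.2],[0,0,0,0,0,0,0.2]]]}' 25
```

```text
time: 18.58
tool_pos: [457.0, -207.1, 76.3]
tcp_rot: [-179.9, -0.1, 100.1]
ft_force: [0.6, -0.0, 0.5]
finger_gap: 42.8
grip_force: 0.0
time: 19.08
tool_pos: [458.1, -207.5, 77.6]
tcp_rot: [179.9, 0.0, 100.1]
ft_force: [2.9, -0.2, -0.2]
finger_gap: 16.9
grip_force: 1.2
```

```bash
python3 -m handwheel '{"series": [[[0,0.1,0,0,0,0,0.1],[0,0.1,0,0,0,0,0],[0,0.1,0,0,0,0,0],[0,0.1,0,0,0,0,0]]]}' 25
python3 - <<'E'
from h import *
from bench import status
s=status.sense();p=s['tool_pos'];print(p,s['ft_force'],s['wrist_torque'])
E
```

```text
time: 19.58
tool_pos: [459.7, -207.2, 77.8]
tcp_rot: [179.9, 0.0, 100.1]
ft_force: [6.0, 1.0, -0.8]
finger_gap: 12.9
grip_force: 26.4
[ 459.70423903 -207.23272785   77.80596456] [ 5.98516731  0.98293667 -0.76005221] [ 0.16667541 -0.83022197 -0.01602216]
```

```bash
python3 -m handwheel '{"series": [[[0,0.1,0,0,0,0,0],[0,0.12,-0.5,0,0,0,0],[0,0.15,-1.0,0,0,0,0],[0,0.24,-2.0,0,0,0,0],[0,0.36,-2.99,0,0,0,0],[0,0.53,-3.97,0,0,0,0],[0,0.74,-4.95,0,0,0,0],[0,0.98,-5.92,0,0,0,0],[0,0.98,-5.92,0,0,0,0]]]}'
```

```text
time: 20.7
tool_pos: [468.0, -205.7, 137.1]
tcp_rot: [-180.0, 0.0, 100.1]
ft_force: [-3.2, -3.8, -1.8]
finger_gap: 13.3
grip_force: 25.6
```

```bash
python3 -m handwheel '{"series": [[[0,0.29,-0.96,0,0,0,0],[0,0.61,-1.91,0,0,0,0],[0,0.97,-2.84,0,0,0,0],[0,1.37,-3.76,0,0,0,0],[0,1.8,-4.66,0,0,0,0],[0,2.27,-5.55,0,0,0,0],[0,2.77,-6.41,0,0,0,0],[0,3.31,-7.25,0,0,0,0],[0,3.88,-8.07,0,0,0,0],[0,4.49,-8.87,0,0,0,0],[0,4.49,-8.87,0,0,0,0]]]}'
python3 - <<'E'
from h import *
from bench import eyes
e=eyes.snapshot('side')
cv2.imwrite('pics/t5.png',cv2.resize(e['img'][100:320,230:430,::-1],None,fx=2.5,fy=2.5,interpolation=cv2.INTER_CUBIC))
E
```

```text
time: 22.08
tool_pos: [510.2, -198.2, 226.6]
tcp_rot: [-179.7, -0.0, 100.0]
ft_force: [-21.0, -2.3, 12.9]
finger_gap: 12.9
grip_force: 26.1
```

View pics/t5.png

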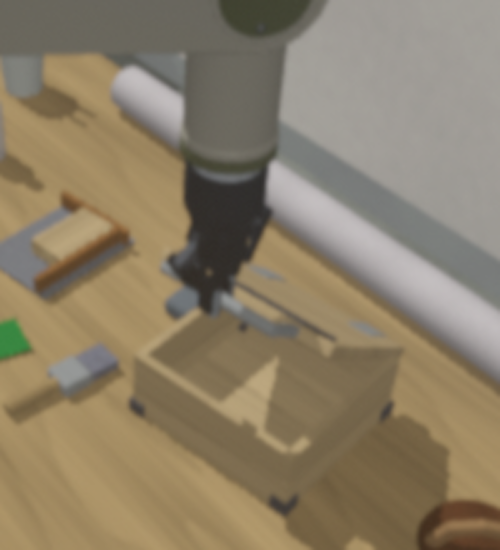

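The side view shows the lid about 0.6 rad up with the bar in the grip. The measured force is radial, so I'm pushing slightly inward. I'll ease outward by about 4 mm and carry on.

```bash
python3 -m handwheel '{"series": [[[0,-0.2,-0.15,0,0,0,0],[0,-0.35,-0.25,0,0,0,0],[0,0.28,-1.02,0,0,0,0],[0,0.95,-1.77,0,0,0,0],[0,1.6,-2.5,0,0,0,0],[0,1.6,-2.5,0,0,0,0]]]}'
```

```text
time: 22.88
tool_pos: [529.4, -194.7, 250.4]
tcp_rot: [179.9, 0.0, 100.1]
ft_force: [3.0, -4.1, -3.8]
finger_gap: 13.0
grip_force: 25.0
```

```bash
python3 -m handwheel '{"series": [[[0,0.36,-0.35,0,0,0,0],[0,0.72,-0.69,0,0,0,0],[0,1.1,-1.03,0,0,0,0],[0,1.47,-1.36,0,0,0,0],[0,1.86,-1.68,0,0,0,0],[0,2.25,-1.99,0,0,0,0],[0,2.65,-2.29,0,0,0,0],[0,3.05,-2.58,0,0,0,0],[0,3.05,-2.58,0,0,0,0]]]}'
```

```text
time: 24.0
tool_pos: [558.6, -189.5, 276.9]
tcp_rot: [180.0, 0.0, 100.1]
ft_force: [-4.1, -3.9, 5.7]
finger_gap: 13.0
grip_force: 25.7
```

```bash
python3 -m handwheel '{"series": [[[0,0.3,-0.35,0,0,0,0],[0,0.72,-0.65,0,0,0,0],[0,1.12,-0.93,0,0,0,0],[0,1.57,-1.21,0,0,0,0],[0,2.0,-1.45,0,0,0,0],[0,2.43,-1.7,0,0,0,0],[0,2.43,-1.7,0,0,0,0]]]}'
python3 - <<'E'
from h import *
from bench import eyes
e=eyes.snapshot('side');d=eyes.snapshot('top');pickle.dump(e,open('side3.pkl','wb'));pickle.dump(d,open('top3.pkl','wb'))
im=np.hstack([cv2.resize(x,(400,480),interpolation=cv2.INTER_CUBIC) for x in(d['img'][130:250,280:380,::-1],e['img'][170:314,270:390,::-1])]);cv2.imwrite('pics/t6.png',im)
E
```

```text
time: 24.88
tool_pos: [582.6, -185.1, 293.5]
tcp_rot: [180.0, 0.0, 100.1]
ft_force: [-2.5, -2.3, 3.5]
finger_gap: 13.2
grip_force: 25.3
```

View pics/t6.png

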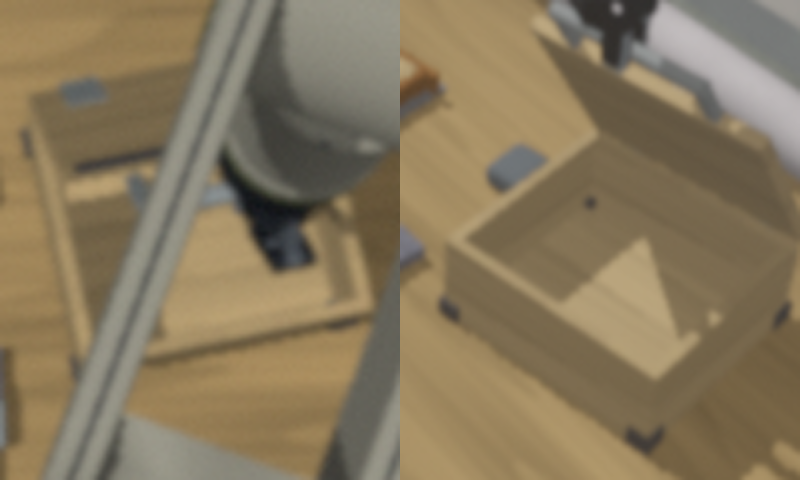

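```bash
cat >> h.py <<'E'
HY=np.radians(10.1);HX=np.array([np.cos(HY),np.sin(HY),0]);HN=np.array([-np.sin(HY),np.cos(HY),0]);HG=np.array([706,-163,90.])
def onplane(d,u,v,yc):
    "ray onto vertical plane chest-y=yc; returns (x from hinge, z above hinge)"
    R=np.array(d['R']);c=-R.T@np.array(d['t']);w=R.T@np.linalg.solve(d['mtx'],[u,v,1.])
    X=c+w*((yc-(c-HG)@HN)/(w@HN))-HG;return np.array([X@HX,X[2]]).round(1)
E
python3 - <<'E'
from h import *
e=pickle.load(open('side3.pkl','rb'));d=pickle.load(open('top3.pkl','rb'))
for n,dd,u,v,y in(('corner side',e,312,179,110),('hinge side',e,330,210.5,110),('corner right',e,270+335/3.333,170+128/3.333,-110),('rodend side',e,270+152/3.333,170+5/3.333,70),('rodend side R',e,270+312/3.333,170+100/3.333,-70)):
    p=onplane(dd,u,v,y);print(n,p,np.degrees(np.arctan2(p[1],-p[0]))*np.pi/180)
p=np.array([582.6,-185.1,293.5+19])-HG;print('rod by tcp',p@HX,p[2],np.hypot(p@HX,p[2]),np.arctan2(p[2],-(p@HX))-7/250)
p=np.array([460,-207,97])-HG;print(p@HX)
E
```

```text
corner side [-81.4 152.1] 1.0794068741291183
hinge side [ 19.1 -23.3] -2.257459980353332
corner right [-138.9  210.7] 0.9879590800995448
rodend side [-119.9  216.5] 1.0650322015163836
rodend side R [-105.3  193.3] 1.0719934577133352
rod by tcp -125.36329705547836 222.5 255.38638618497288 1.0297002620080902
-249.90391822175883
```

The side view shows the lid well open, past balance: rays give about 1.04 rad and the TCP about 1.03. Now I'll lower it to about 0.76.

```bash
python3 -m handwheel '{"series": [[[0,-0.43,0.24,0,0,0,0],[0,-0.86,0.49,0,0,0,0],[0,-1.29,0.76,0,0,0,0],[0,-1.71,1.03,0,0,0,0],[0,-2.12,1.32,0,0,0,0],[0,-2.53,1.6,0,0,0,0],[0,-2.93,1.9,0,0,0,0],[0,-3.33,2.19,0,0,0,0],[0,-3.73,2.5,0,0,0,0],[0,-4.11,2.82,0,0,0,0],[0,-4.5,3.15,0,0,0,0],[0,-4.86,3.49,0,0,0,0]]]}'
python3 -m handwheel '{"series": [[[0,-0.36,0.34,0,0,0,0],[0,-0.72,0.69,0,0,0,0],[0,-0.85,0.82,0,0,0,0],[0,-0.85,0.82,0,0,0,0],[0,-0.85,0.82,0,0,0,0],[0,-0.85,0.82,0,0,0,0]]]}'
python3 - <<'E'
from h import *
from bench import status,eyes
s=status.sense();p=s['tool_pos']+[0,0,19]-HG;print(s['ft_force'],'rod by tcp',p@HX,p[2],np.hypot(p@HX,p[2]),np.arctan2(p[2],-(p@HX))-7/250)
e=eyes.snapshot('side');d=eyes.snapshot('top');pickle.dump(e,open('side4.pkl','wb'))
cv2.imwrite('pics/t7.png',np.hstack([cv2.resize(e['img'][190:310,270:390,::-1],(480,480),interpolation=cv2.INTER_CUBIC),cv2.resize(d['img'][130:250,220:300,::-1],(320,480))]))
E
```

```text
time: 26.48
tool_pos: [534.2, -193.7, 257.6]
tcp_rot: [180.0, -0.0, 100.1]
ft_force: [6.1, -2.0, -4.7]
finger_gap: 13.1
grip_force: 24.4
time: 27.22
tool_pos: [526.1, -195.1, 249.5]
tcp_rot: [180.0, -0.0, 100.1]
ft_force: [6.2, -1.7, -4.4]
finger_gap: 13.0
grip_force: 24.5
[ 6.24988571 -1.69247955 -4.39302899] rod by tcp -182.78130636529553 178.45421405337152 255.4504109803125 0.7454201459401235
```

View pics/t7.png

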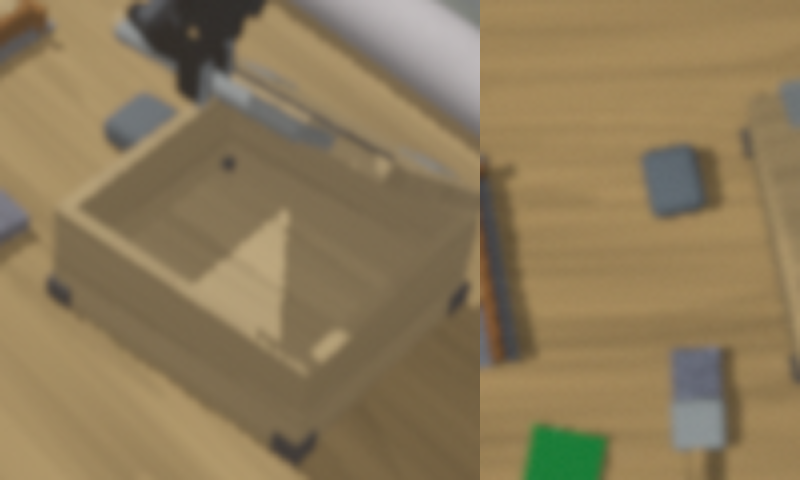

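The lid is held at mid-angle and the bystanders are undisturbed. The bar ends are near px (299.5,195.5) and (353,224). I'll cross-check the angle.

Run:
```python
from h import *
e=pickle.load(open('side4.pkl','rb'))
for u,v,y in((299.5,196.5,70),(353,224,-70),(366.5,232,-110)):
    p=onplane(e,u,v,y);print(p,np.hypot(*p),np.arctan2(p[1],-p[0]))
```

```text
[-179.3  170.1] 247.14874064012545 0.7590733931580147
[-137.7  136.4] 193.82014859141967 0.7806554043580907
[-137.5  135.2] 192.83487755071695 0.776964186627241
```

```bash
python3 -c "
from bench import r
print(r.hand_in())"
```

```text
the job is handed in; nothing more can be done
None
```

The four blanks are flush in the tray's fence corner. I raised the lid past balance to about 1.04 rad, brought it back, and the gripper now holds it at about 0.75 rad, 0.15 below the balance point; I handed the job in at about 27 s, with no verdict returned.

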